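# Seat the slide holder's tapered arbor in the slide spinner

## Task

Lift the blue slide holder out of its grey stand and put its tapered shank into the spindle of the slide spinner. Turn it under light pressure until the slots of its drive plate drop over the two drive dogs, then press it fully home so that the plate sits flat on the spindle face, and let go. Never force it against the spinner (a push of about 20 N is plenty), and do not disturb the bottle, the counter or the small box.

Things in the scene. Friction and masses are not known exactly. Their poses are not given: they have to be found in the camera images.
- holder_grip (a point): Centre of the blue bar on top of the loose slide holder (about 0.22 kg), which stands upright in the stand at the start. Bar 80 x 30 x 18 mm, long along x, grasped across its 30 mm width (y); z up. Below the bar a round neck of 20 mm diameter and 22 mm length, then the drive plate (see plate_face).
- plate_face (a point): Centre of the underside of the holder's aluminium drive plate, on the axis, 39 mm below holder_grip; same axes. Plate 56 (x) x 54 (y) x 8 mm with two open slots 12 mm wide (along x), one in its +y and one in its -y edge, from 15.5 mm off the axis outward.
- shank_tip (a point): Tip of the holder's tapered steel shank, 36 mm below plate_face, same axes. The shank is 28.5 mm in diameter at the plate and 15.6 mm at the tip. Held about 1 mm off-centre, the taper rubs during the last millimetres and pressing home takes up to about 15 N; on the face the force then rises steeply.
- stand: Fixed grey block 76 x 76 x 50 mm with a 35 mm hole down its middle, in which the shank hangs, the drive plate resting on the block's top. Origin: centre of its underside. A grey pillar stands behind the bench (its face runs from about x 0.60, y -0.12 to x 0.74, y 0.40): keep the gripper in front of it.
- spinner: Slide spinner, fixed to the worktop: white housing 130 (x) x 120 (y) x 34 mm, dark control panel on its -x face, and in the middle an upright steel spindle nose, 56 mm diameter, 40 mm high (up to z = 74 mm), with a tapered bore open upward. Origin: centre of the underside. A brake of 1 N m holds the spindle from turning.
- spindle_face (a point): Centre of the nose's top face, on the spindle axis; the spinner's axes, not the dogs'. Bore: 30 mm at the mouth; play round the shank about 1 mm when home, 2 mm with the plate on the dogs. Two opposite drive dogs stand on this face, 8 mm wide, 8 mm tall, 18 to 27 mm off the axis. The line through them is NOT reported: up to 0.7 rad either way about z from the spinner's y axis.
- drawbar_top (a point): Middle of the friction-held drawbar button in the bore, as it stands at the start, 31 mm below the face. Plate on the dogs: 8 mm above home. Slots within 0.08 rad of the dogs (0.04 if 1 mm off-centre): the holder drops 3 mm, then the shank tip meets this button; it takes about 9 N (holder's 2 N weight included) to push it the last 5 mm, until the plate meets the face. It stays down, no spring.
- bottle_mid (a point): Bystander: small amber bottle with black cap, 42 mm diameter, 99 mm tall; point at its centre, 50 mm up.
- counter_mid (a point): Bystander: white hand tally counter, 54 x 80 x 26 mm, lying; point 13 mm up.
- slip_box_mid (a point): Bystander: small white cover glass box with orange lid, 31 x 31 x 16 mm; its centre.
Mind the look-alikes: they are no part of the job. What is shaped like the stand but green or pink is not meant.

How it is judged (in metres and radians):
On the way, in this order (a step that is already met when the one before it is completed fails the run):
1. the holder has been lifted, its shank clear of the stand (z of plate_face in the frame of stand above 0.088 m), for 0.1 s.
2. the shank is in the spindle taper, the plate down on the dogs or lower (horizontal distance between plate_face and spindle_face below 0.006 m and z of plate_face in the frame of spindle_face below 0.011 m), for 0.1 s.
At the end, for the whole second after the job is handed in: The holder is at rest in the spindle with its drive plate's underside within 2 mm of the spindle face (possible only with the slots over the dogs and the drawbar button pushed down), centred within 3 mm and upright within 0.04 rad, released (z of plate_face in the frame of spindle_face between -0.002 and 0.002 m and horizontal distance between plate_face and spindle_face below 0.003 m and angle between plate_face's own z axis and vertical below 0.04 rad); the robot touches nothing.
It fails at once if the holder was forced against the spinner with more than 60 N (all contacts, wedging and twisting included) (contact force between holder and spinner above 60 N).
It fails at once if the amber bottle was moved more than 20 mm (distance of bottle_mid from where it was at the start of the episode above 0.02 m).
It fails at once if the tally counter was moved more than 20 mm (distance of counter_mid from where it was at the start of the episode above 0.02 m).
It fails at once if the cover glass box was moved more than 20 mm (distance of slip_box_mid from where it was at the start of the episode above 0.02 m).
It also fails if it takes over 67 s, if anything falls off the work surface, if the arm or the gripper's body presses on something with over 40 N, if the wrist force passes 120 N, or if a joint passes its speed limit or range.

## Robot

A 6-joint arm with a two-finger parallel gripper is mounted at the origin on the work surface; the furniture and walls round the work are solid. World frame = base frame: x ahead of the robot, y to its left, z up, the work surface at z = 0. Lengths are in m, angles in degrees, forces in N, time in s.
With the tool pointing down it reaches from about 0.375 to 0.9 m from the base axis. Payload 3.1 kg.
Tool frame: the origin (TCP) lies at the very end of the fingers, on their centre line; the grasp point (between the pads) lies 19 mm behind it (grasp_offset is the distance from the TCP to the grasp point, in m); z points along the fingers, y is the direction in which the jaws open and shut (so a half turn about z gives the same grasp; the last joint's range is limited). The gripper opens to 87 mm and grips with 3 to 60 N. Pads are 19 mm wide; open, the fingers measure 117 mm over their backs; the gripper's body (75 mm by 190 mm) begins 51 mm behind the grasp point.
Start: joints at [61.507, 30.224, 82.088, -0, 67.689, -10.227], TCP at [0.196, 0.593, 0.202] pointing down, gripper open.
Joint ranges: [-176.69, 176.69], [-43.24, 126.21], [12.49, 139.97], [-82, 262], [0, 151.66], [-163.58, 163.58]. Speed limits (degrees/s): [159.86, 159.86, 180, 180, 180, 180].

## Interface

Orientations are given as a 3x3 rotation matrix whose columns are the frame's x, y, z axes.
In Python, from rig import * gives the robot as it stands. The module is installed in compiled form; this text tells all that it offers.
- The arm moves only by the tool play_rows, never from a script. Its argument "plan" is a list that holds one entry, the list of rows, each a list of 7 numbers: the shift along the world's x, y, z each as a share of 5 cm, from -1 to 1, then the turn, a rotation vector about the world's x, y, z each as a share of pi rad, from -1 to 1, then the gripper's target within -1 to 1 (fully open at 1, half-way at 0, shut at -1). A call has 1 to 12 rows; each row shifts and turns the commanded pose from where the row before left it; what a row does not reach is not made up. A row lasts 1/10 s, in which the tool goes at most 50 mm and 8.59 degrees, less where a joint would pass 70% of its speed; a pose out of reach is approached as far as the arm can. A call with a number of a shift or a turn outside -1 to 1 is refused whole. A call with a gripper value outside its range is refused whole. The fingers move at their own pace and stop on an object; the grip force is fixed at half the most. Time passes only in rows, so rows that do not move let the fingers close. It gives the time, the measured TCP pose, the force and the opening at its end, in the units of the state.
- read_state(): the state, without advancing time (a new reading comes with each control period).
- capture(name): name is "scene" or "top" or "wrist"; returns the picture (400x640x3 uint8, red, green, blue); there is no depth.
- camera_params(name): a dict with "intrinsics" (3x3 intrinsics, pixels), "R" (3x3) and "t" (3): a world point X has camera coordinates R X + t; the wrist camera has in their place "mount" (4x4, takes a point from camera to tool coordinates, whose origin is the TCP and whose axes are the flange's). Camera axes: x right, y down, z forward; pixel columns grow to the right and rows downward; lengths in m; the calibration is good to about 2 mm. A picture is of the moment at which its call begins: read the wrist's pose just before it. camera_params takes no time and is no camera call.
- hand_in(): hands the job in, once; it reports no verdict.
The state is a dict: "time_s": time; "joint_positions": joint angles; "qvel": joint speeds; "tau": joint torques, N m; "position": TCP position; "tcp_rot": TCP orientation; "force": force on the tool from outside, world axes, zero at the start; "moment": the same for the moment, N m; "opening": opening from 0.0 (shut) to 1.0 (fully open).
Only numpy, scipy, OpenCV 4.12 (cv2) and the standard library are available. Lean on these libraries where they do the work, as an engineer would, in place of code of your own. Each camera call takes 0.05 s, during which the arm holds its last target. There are 200 camera calls.

## Working session

There is one attempt and no reset: what is moved stays moved. The work goes in short steps, Python scripts to look and compute and a tool call to move; the robot and the scene stay as the last step left them, time stands still between calls to the robot, and variables do not carry over. Pictures are saved under pics/ and viewed, about 8 in all and at most 12, crops included, and the job is handed in when it is done.

Besides the shell and the picture viewer there is one more tool, called after "Call:" by a JSON object that holds its "method" and its "body", one argument or row to a line. play_rows: Moves the arm, as the interface text tells. Its arguments: {"type":"object","properties":{"plan":{"type":"array"}},"required":["plan"]}

```bash
mkdir -p pics
python3 - <<'E'
from rig import *
import cv2,numpy as np
for n in ("scene","top"):
    cv2.imwrite(f"pics/{n}0.png",capture(n)[:,:,::-1]); print(n,camera_params(n))
print(camera_params("wrist")); s=read_state(); print(s['position'],s['tcp_rot'],s['force'],s['time_s'])
E
```

```text
scene {'intrinsics': array([[378.18247079,   0.        , 323.22232101],
       [  0.        , 378.18247079, 198.19869911],
       [  0.        ,   0.        ,   1.        ]]), 'R': array([[ 0.5276963 , -0.84930496,  0.01475427],
       [-0.48361918, -0.31467461, -0.81675723],
       [ 0.69831877,  0.42386433, -0.5767928 ]]), 't': array([-0.29066476,  0.23029431,  0.71655559])}
top {'intrinsics': array([[440.59801133,   0.        , 320.25661213],
       [  0.        , 440.59801133, 184.76190099],
       [  0.        ,   0.        ,   1.        ]]), 'R': array([[ 0.01773598, -0.99955591,  0.0239462 ],
       [-0.99865779, -0.01887553, -0.04823199],
       [ 0.04866257, -0.02305862, -0.99854907]]), 't': array([-0.08637884,  0.4127615 ,  0.98615504])}
{'intrinsics': array([[353.92613216,   0.        , 321.01376646],
       [  0.        , 353.92613216, 199.36944925],
       [  0.        ,   0.        ,   1.        ]]), 'mount': array([[-9.69152429e-04, -9.52871615e-01, -3.03372290e-01,
         8.38825025e-02],
       [ 9.99999368e-01, -1.09616274e-03,  2.48376495e-04,
         1.21918117e-03],
       [-5.69216313e-04, -3.03371858e-01,  9.52872075e-01,
        -1.83092311e-01],
       [ 0.00000000e+00,  0.00000000e+00,  0.00000000e+00,
         1.00000000e+00]])}
[0.1955554  0.59290991 0.20107385] [[-9.49610186e-01  3.13432123e-01 -8.93556904e-04]
 [ 3.13433238e-01  9.49608714e-01 -1.70142429e-03]
 [ 3.15248396e-04 -1.89576027e-03 -9.99998153e-01]] [ 0.62284845 -0.0221652  -0.42502629] 0.1
```

View pics/scene0.png

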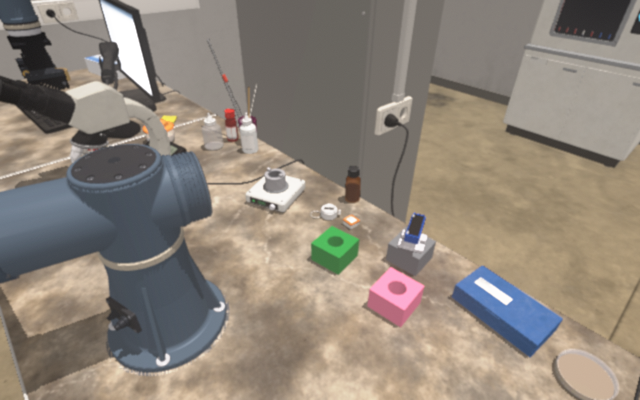

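View pics/top0.png

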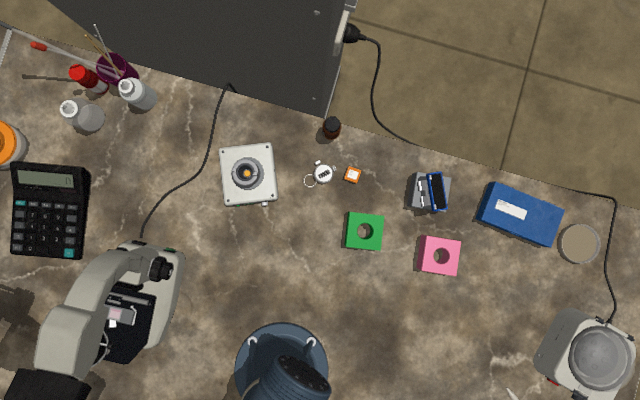

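The scene picture shows the white spinner at (275,190), the amber bottle (353,185), the counter (330,212), the orange-lidded box (351,221), a green block (335,250), a pink block (397,295), and a grey block carrying the blue holder (411,250). The top picture has the spinner at (247,174) and the grey stand with the blue bar at (432,192). The blue box at (520,213) is a look-alike. The grey block is the stand, being grey and the only one holding the holder. I'll enlarge both views to confirm.

Run:
```python
import cv2,numpy as np
t=cv2.imread("pics/top0.png");s=cv2.imread("pics/scene0.png")
def c(im,x,y,w,h,k=5): return cv2.resize(im[y:y+h,x:x+w],None,fx=k,fy=k,interpolation=cv2.INTER_CUBIC)
a=np.hstack([c(t,395,160,80,60),c(s,375,205,80,60)])
b=np.hstack([c(t,207,140,80,60),c(s,235,155,80,60)])
cv2.imwrite("pics/crop1.png",np.vstack([a,b]))
```

```text
(no output)
```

View pics/crop1.png

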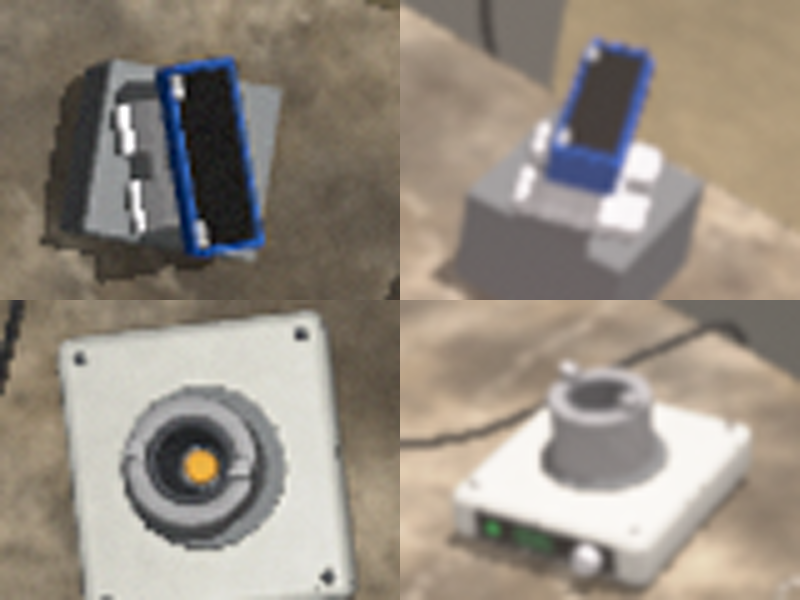

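The crops confirm the blue holder sits in the grey stand, and the spindle nose has two dogs: left (128,458) and right (243,467) in the top crop.

```bash
cat > h.py <<'E'
from rig import *
import cv2,numpy as np
def cam(n,s=None):
    p=camera_params(n); K=np.array(p['intrinsics'])
    if n!="wrist": R=np.array(p['R']);t=np.array(p['t']); return K,R,t
    s=s or read_state(); T=np.eye(4);T[:3,:3]=s['tcp_rot'];T[:3,3]=s['position']
    M=np.linalg.inv(T@np.array(p['mount'])); return K,M[:3,:3],M[:3,3]
def tri(c1,p1,c2,p2):
    A=[c[0]@np.c_[c[1],c[2]] for c in (c1,c2)]
    X=cv2.triangulatePoints(A[0],A[1],np.float64(p1),np.float64(p2))[:,0]; return X[:3]/X[3]
def onz(c,p,z):
    K,R,t=c; C=-R.T@t; d=R.T@np.linalg.solve(K,[p[0],p[1],1.]); return C+d*(z-C[2])/d[2]
def proj(c,X):
    v=c[0]@(c[1]@np.array(X,float)+c[2]); return v[:2]/v[2]
E
python3 - <<'E'
from h import *
T=cam("top");S=cam("scene")
f=lambda x,y:(395+x/5,160+y/5); g=lambda x,y:(375+(x-400)/5,205+y/5)
print("bar top c",tri(T,f(211,156),S,g(605,105)))
z=.098
q=[onz(T,f(*p),z+.009) for p in ((157,68),(235,57),(263,243),(188,255))]
print(np.round(q,4),np.mean(q,0)); 
for a,b in((3,0),(2,1)): d=q[b]-q[a];print(np.degrees(np.arctan2(d[1],d[0])),np.linalg.norm(d))
u=lambda x,y:(207+x/5,140+(y-300)/5); v=lambda x,y:(235+(x-400)/5,155+(y-300)/5)
L=tri(T,u(128,458),S,v(568,368));R=tri(T,u(243,467),S,v(632,398));print("dogs",L,R)
print("bore",tri(T,u(190,458),S,v(601,390)))
for p in ((65,340),(320,312),(350,598)): print(onz(T,u(*p),.034))
s=read_state();print(s['time_s'])
E
```

```text
bar top c [ 0.40187118 -0.32184337  0.09516878]
[[ 0.4367 -0.2948  0.107 ]
 [ 0.4419 -0.3271  0.107 ]
 [ 0.3655 -0.339   0.107 ]
 [ 0.3601 -0.3081  0.107 ]] [ 0.40106326 -0.3172465   0.107     ]
9.812621710378874 0.07780790154059931
8.862505644553996 0.0773077415827199
dogs [0.43600922 0.10595336 0.08073025] [0.43261976 0.05874202 0.0794041 ]
bore [0.43617122 0.08194481 0.07475317]
[0.49021219 0.14453462 0.034     ]
[0.50502737 0.03252216 0.034     ]
[0.37864466 0.01641471 0.034     ]
0.1
```

Call:
{"method": "play_rows", "body": {
  "plan": [
    [[0.39,-0.855,0.08,0,0,0.0128,1],[0.39,-0.855,0.08,0,0,0.0128,1],[0.39,-0.855,0.08,0,0,0.0128,1],[0.39,-0.855,0.08,0,0,0.0128,1],[0.39,-0.855,0.08,0,0,0.0128,1],[0.39,-0.855,0.08,0,0,0.0128,1],[0.39,-0.855,0.08,0,0,0.0128,1],[0.39,-0.855,0.08,0,0,0.0128,1],[0.39,-0.855,0.08,0,0,0.0128,1],[0.39,-0.855,0.08,0,0,0.0128,1],[0.39,-0.855,0.08,0,0,0.0128,1],[0.39,-0.855,0.08,0,0,0.0128,1]]
  ]
}}

```text
time_s: 1.3
position: [0.43, 0.0786, 0.25]
tcp_rot: [[-0.986, -0.164, -0.0], [-0.164, 0.986, 0.0], [0.0, 0.0, -1.0]]
force: [1.0, 1.1, 0.4]
opening: 1.002
```

Call:
{"method": "play_rows", "body": {
  "plan": [
    [[0,0,0,0,0,0,1],[0,0,0,0,0,0,1],[0,0,0,0,0,0,1]]
  ]
}}

```text
time_s: 1.6
position: [0.4287, 0.0813, 0.2495]
tcp_rot: [[-0.987, -0.163, -0.002], [-0.163, 0.987, 0.001], [0.002, 0.001, -1.0]]
force: [-0.3, -0.1, -0.2]
opening: 0.997
```

```bash
cat > look.py <<'E'
from h import *
import sys,json
s=read_state(); im=capture("wrist")[:,:,::-1].copy(); n=sys.argv[1]
cv2.imwrite(f"pics/{n}.png",im)
json.dump({'position':list(map(float,s['position'])),'tcp_rot':np.array(s['tcp_rot']).tolist()},open(f"pics/{n}.json",'w'))
x=s['tcp_rot'][:,0];print(s['time_s'],s['position'],np.degrees(np.arctan2(x[1],x[0])),s['force'],s['opening'])
E
python3 look.py w1
```

```text
1.6 [0.42867058 0.08129426 0.24948264] -170.59854382011565 [-0.31185162 -0.05690124 -0.2053321 ] 0.9972575179279826
```

View pics/w1.png

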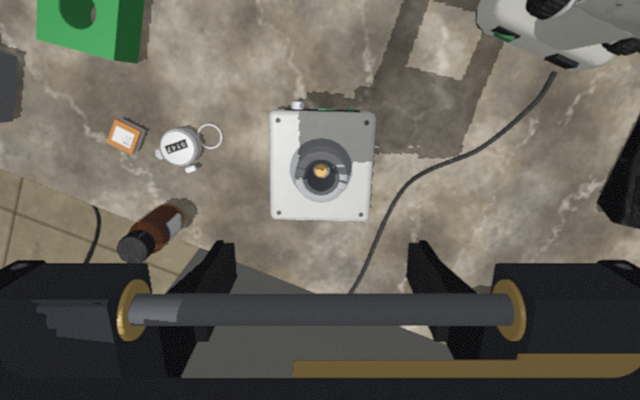

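The wrist view shows the spinner centred at (321,165), the nose and orange button at (321,170), the counter (180,147), the box (125,136) and the bottle lower left. I'll enlarge the nose.

Run:
```python
import cv2
im=cv2.imread("pics/w1.png");cv2.imwrite("pics/c2.png",cv2.resize(im[128:208,280:360],None,fx=7,fy=7,interpolation=cv2.INTER_CUBIC))
```

```text
(no output)
```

View pics/c2.png

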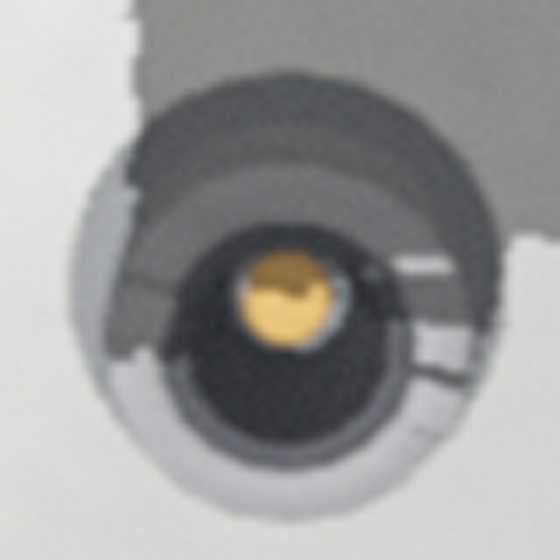

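Call:
{"method": "play_rows", "body": {
  "plan": [
    [[-0.06,-0.8,0,0,0,0,1],[-0.06,-0.8,0,0,0,0,1],[-0.06,-0.8,0,0,0,0,1],[-0.06,-0.8,0,0,0,0,1],[-0.06,-0.8,0,0,0,0,1],[-0.06,-0.8,0,0,0,0,1],[-0.06,-0.8,0,0,0,0,1],[-0.06,-0.8,0,0,0,0,1],[-0.06,-0.8,0,0,0,0,1],[-0.06,-0.8,0,0,0,0,1],[0,0,0,0,0,0,1],[0,0,0,0,0,0,1]]
  ]
}}

```text
time_s: 2.85
position: [0.4001, -0.3183, 0.2494]
tcp_rot: [[-0.987, -0.164, -0.001], [-0.164, 0.987, 0.002], [0.0, 0.002, -1.0]]
force: [0.1, 0.6, -0.1]
opening: 0.997
```

```bash
python3 look.py w2; python3 -c "
import cv2
im=cv2.imread('pics/w2.png');cv2.imwrite('pics/c3.png',cv2.resize(im[90:240,220:420],None,fx=4,fy=4,interpolation=cv2.INTER_CUBIC))"
```

```text
2.85 [ 0.40011108 -0.31829767  0.2494343 ] -170.5805156884812 [ 0.12146902  0.5516989  -0.14928681] 0.997093658401937
```

View pics/c3.png

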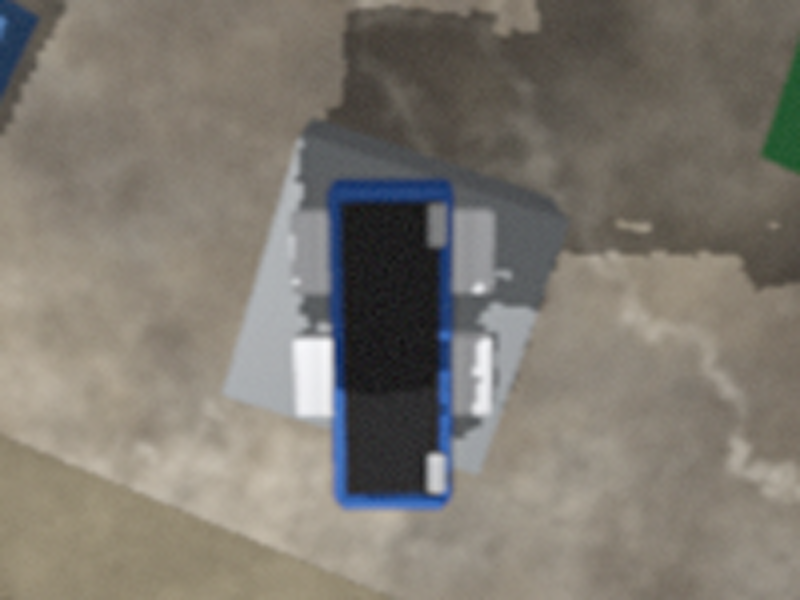

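The holder crop shows the bar's top-face corners at about (335,200), (450,200), (450,507) and (340,507), already aligned with the tool. In the nose crop the bore mouth is centred near (288,345), with dogs at about (140,315) and (445,320). I'll compute these and overlay a dog model for yaw.

Run:
```python
from h import *
import json
w1=cam("wrist",json.load(open("pics/w1.json")));w2=cam("wrist",json.load(open("pics/w2.json")));T=cam("top")
F=lambda x,y:(220+x/4,90+y/4)
print("bar",tri(T,(437.2,191.2),w2,F(393,353)))
q=[onz(w2,F(*p),.106) for p in((335,200),(450,200),(450,507),(340,507))];print(np.round(q,4),np.mean(q,0))
for a,b in((3,0),(2,1)): d=q[b]-q[a];print(np.degrees(np.arctan2(d[1],d[0])),np.linalg.norm(d))
G=lambda x,y:(280+x/7,128+y/7)
c=onz(w1,G(288,345),.074);c2=onz(w1,G(291,341),.074);print("nose",c,c2, tri(T,(207+190/5,140+158/5),w1,G(289,343)))
c=(c+c2)/2
im=cv2.imread("pics/w1.png")[128:208,280:360]
def draw(yaw):
    o=cv2.resize(im,None,fx=7,fy=7,interpolation=cv2.INTER_CUBIC)
    P=lambda X:tuple(int(round(v)) for v in (proj(w1,X)-[280,128])*7+3)
    for r in(.015,.028):
        cv2.polylines(o,[np.array([P(c+[r*np.cos(t),r*np.sin(t),0]) for t in np.linspace(0,6.28,60)])],True,(0,255,0),1)
    a=np.radians(yaw);u=np.array([-np.sin(a),np.cos(a),0]);v=np.array([np.cos(a),np.sin(a),0])
    for s in(1,-1):
        for h,col in((0,(255,0,0)),(.008,(0,0,255))):
            b=c+[0,0,h]
            cv2.polylines(o,[np.array([P(b+s*u*i+v*j) for i,j in((.018,-.004),(.027,-.004),(.027,.004),(.018,.004))])],True,col,1)
    return cv2.resize(o[120:540,60:520],None,fx=.86,fy=.86)
cv2.imwrite("pics/ov.png",np.hstack([draw(-4),draw(2)]))
```

```text
bar [ 0.40120738 -0.31930179  0.10044325]
[[ 0.3663 -0.3385  0.106 ]
 [ 0.362  -0.3124  0.106 ]
 [ 0.4361 -0.2995  0.106 ]
 [ 0.4405 -0.3262  0.106 ]] [ 0.40125969 -0.31914866  0.106     ]
-170.54613518358204 0.07519702997288444
-170.0723052064901 0.07521238559069639
nose [0.43481447 0.08376464 0.074     ] [0.43413773 0.08410578 0.074     ] [0.43697897 0.0840595  0.0631226 ]
```

View pics/ov.png

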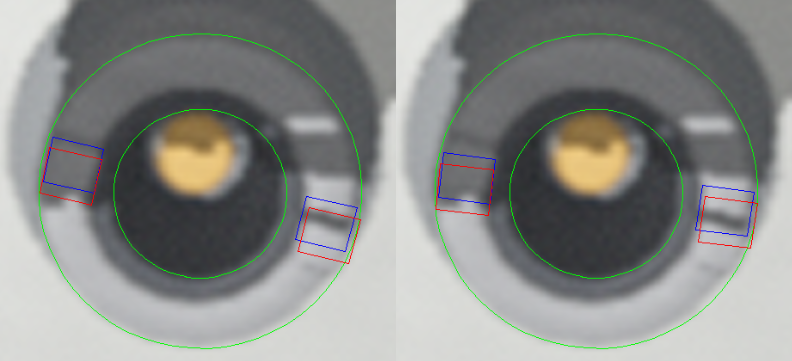

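The bar centre is (0.401,-0.319), its top is at about 0.10 m (text gives 0.098), and the tool yaw is aligned within 0.5°. The spindle axis is near (0.4345,0.084). The dog yaw looks like about -5°, since the dark line at right is the dog's shadow. Next I descend and grasp.

Call:
{"method": "play_rows", "body": {
  "plan": [
    [[0.02,-0.02,-0.8,0,0,0,1],[0,0,-0.8,0,0,0,1],[0,0,-0.8,0,0,0,1],[0,0,-0.7,0,0,0,1],[0,0,-0.4,0,0,0,1],[0,0,-0.04,0,0,0,1],[0,0,0,0,0,0,1],[0,0,0,0,0,0,-1],[0,0,0,0,0,0,-1],[0,0,0,0,0,0,-1],[0,0,0,0,0,0,-1],[0,0,0,0,0,0,-1]]
  ]
}}

```text
time_s: 4.1
position: [0.4009, -0.3207, 0.0734]
tcp_rot: [[-0.987, -0.163, 0.001], [-0.163, 0.987, -0.001], [-0.0, -0.001, -1.0]]
force: [-0.6, 0.2, -0.8]
opening: 0.632
```

Call:
{"method": "play_rows", "body": {
  "plan": [
    [[0,0,0,0,0,0,-1],[0,0,0,0,0,0,-1],[0,0,0,0,0,0,-1]]
  ]
}}

```text
time_s: 4.4
position: [0.4008, -0.3206, 0.0729]
tcp_rot: [[-0.987, -0.163, -0.0], [-0.163, 0.987, -0.0], [0.0, -0.0, -1.0]]
force: [0.3, -2.2, -0.2]
opening: 0.357
```

Call:
{"method": "play_rows", "body": {
  "plan": [
    [[0,0,0,0,0,0,-1],[0,0,0,0,0,0,-1],[0,0,0.2,0,0,0,-1],[0,0,0.4,0,0,0,-1],[0,0,0.4,0,0,0,-1],[0,0,0.5,0,0,0,-1],[0,0,0.5,0,0,0,-1],[0,0,0.5,0,0,0,-1],[0,0,0.5,0,0,0,-1],[0,0,0,0,0,0,-1],[0,0,0,0,0,0,-1]]
  ]
}}

```text
time_s: 5.5
position: [0.4005, -0.32, 0.2228]
tcp_rot: [[-0.987, -0.163, -0.0], [-0.163, 0.987, 0.0], [0.0, 0.0, -1.0]]
force: [-0.3, 0.1, -3.0]
opening: 0.338
```

Call:
{"method": "play_rows", "body": {
  "plan": [
    [[0.154,0.845,0,0,0,-0.0073,-1],[0.154,0.845,0,0,0,-0.0073,-1],[0.154,0.845,0,0,0,-0.0073,-1],[0.154,0.845,0,0,0,-0.0073,-1],[0.154,0.845,0,0,0,-0.0073,-1],[0.154,0.845,0,0,0,-0.0073,-1],[0.154,0.845,0,0,0,-0.0073,-1],[0.154,0.845,0,0,0,-0.0073,-1],[0.154,0.845,0,0,0,-0.0073,-1],[0.154,0.845,0,0,0,-0.0073,-1],[0.154,0.845,0,0,0,-0.0073,-1]]
  ]
}}

```text
time_s: 6.6
position: [0.4839, 0.1459, 0.2209]
tcp_rot: [[-0.996, 0.089, -0.005], [0.089, 0.996, -0.0], [0.004, -0.001, -1.0]]
force: [0.3, -0.8, -2.4]
opening: 0.335
```

Call:
{"method": "play_rows", "body": {
  "plan": [
    [[0,0,0,0,0,0,-1],[0,0,0,0,0,0,-1],[0,0,0,0,0,0,-1]]
  ]
}}

```text
time_s: 6.9
position: [0.4843, 0.1434, 0.2216]
tcp_rot: [[-0.996, 0.089, -0.003], [0.089, 0.996, -0.001], [0.003, -0.001, -1.0]]
force: [-0.1, 0.3, -2.5]
opening: 0.338
```

```bash
python3 look.py w3
python3 - <<'E'
from h import *
import json
s=json.load(open("pics/w3.json"));w=cam("wrist",s);c=np.array([.4345,.084,.074])
x,y=proj(w,c);x,y=int(x),int(y);print(x,y)
im=cv2.imread("pics/w3.png")
x0,y0=max(x-36,0),max(y-36,0)
a=cv2.resize(im[y0:y0+72,x0:x0+72],(500,500),interpolation=cv2.INTER_CUBIC);print(x0,y0)
b=cv2.resize(im[:,120:520],(300,300))
b=cv2.copyMakeBorder(b,0,200,0,0,cv2.BORDER_CONSTANT)
cv2.imwrite("pics/c4.png",np.hstack([a,b]))
E
```

```text
6.9 [0.48432785 0.1434046  0.2216254 ] 174.91161896549602 [-0.05530965  0.30509322 -2.48646147] 0.3384948744561051
251 131
215 95
```

View pics/c4.png

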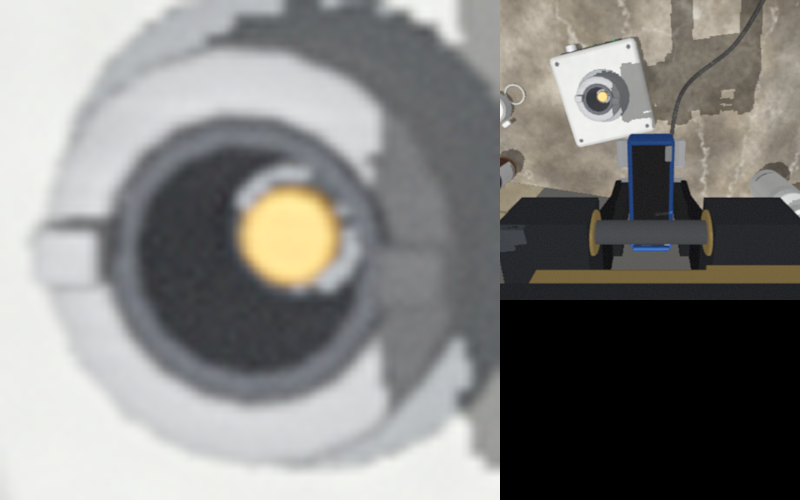

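The close view is clear: left dog top at (66,259), right dog in shadow near (413,275), bore rim centre near (243,259). The bar is held square in the jaws.

Run:
```python
from h import *
import json
w=cam("wrist",json.load(open("pics/w3.json")));k=72/500
G=lambda x,y:(215+x*k-.4,95+y*k-.4)
L=onz(w,G(66,259),.082);R=onz(w,G(413,275),.082);c=onz(w,G(243,259),.074)
print(L,R,(L+R)/2,c,np.linalg.norm(L-R))
f=lambda d:np.degrees(np.arctan2(-d[0],d[1]))
print("yaw LR",f(R-L),"cL",f(c-L),"cR",f(R-c))
w2=cam("wrist",json.load(open("pics/w2.json")))
print("bar",np.mean([onz(w2,(220+x/4-.4,90+y/4-.4),.098) for x,y in((335,200),(450,200),(450,507),(340,507))],0))
b=cv2.imread("pics/w3.png")
cv2.imwrite("pics/c5.png",cv2.resize(b[165:350,230:410],None,fx=3.2,fy=3.2))
```

```text
[0.43163266 0.06143792 0.082     ] [0.43771847 0.10610412 0.082     ] [0.43467556 0.08377102 0.082     ] [0.43448412 0.08267795 0.074     ] 0.04507889670162184
yaw LR -7.758830126735484 cL -7.646222756151728 cR -7.860876864140411
bar [ 0.40261611 -0.31922751  0.098     ]
```

View pics/c5.png

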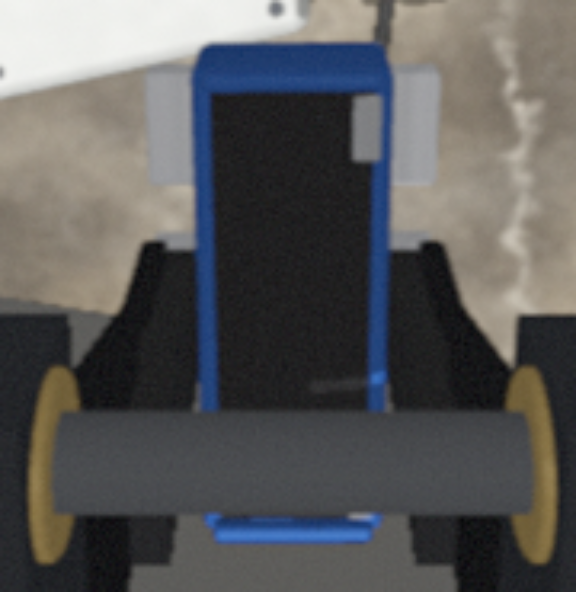

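Run:
```python
from h import *
import json
for n,rows,x0,k,y0 in(("w3",(72,80,92,517,528,543),230,3.2,165),("w2",(184,192,200,492,500,507),220,4,90)):
  s=json.load(open(f"pics/{n}.json"));w=cam("wrist",s);R=np.array(s['tcp_rot']);p=np.array(s['position'])
  z=p[2]+.0255 if n=="w3" else .098
  for r in rows:
    print(n,r,np.round(1e3*R.T@(onz(w,(x0+293/k-.4 if n=="w3" else x0+393/k-.4,y0+r/k-.4),z)-p),1))
```

```text
w3 72 [ 39.3   1.3 -25.4]
w3 80 [ 38.1   1.3 -25.4]
w3 92 [ 36.3   1.3 -25.4]
w3 517 [-36.7   1.3 -25.6]
w3 528 [-38.8   1.3 -25.6]
w3 543 [-41.8   1.3 -25.6]
w2 184 [ 39.8  -1.6 151.5]
w2 192 [ 38.   -1.7 151.4]
w2 200 [ 36.1  -1.7 151.4]
w2 492 [-36.9  -1.9 151.4]
w2 500 [-39.   -1.9 151.4]
w2 507 [-40.9  -1.9 151.4]
```

Call:
{"method": "play_rows", "body": {
  "plan": [
    [[-0.25,-0.3,0,0,0,-0.0037,-1],[-0.25,-0.3,0,0,0,-0.0037,-1],[-0.25,-0.3,0,0,0,-0.0036,-1],[-0.25,-0.3,0,0,0,-0.0036,-1],[-0.01,-0.01,0,0,0,0,-1],[0,0,0,0,0,0,-1],[0,0,0,0,0,0,-1],[0,0,-0.4,0,0,0,-1],[0,0,-0.5,0,0,0,-1],[0,0,-0.3,0,0,0,-1],[0,0,0,0,0,0,-1]]
  ]
}}

```text
time_s: 8.05
position: [0.434, 0.0842, 0.1612]
tcp_rot: [[-0.991, 0.134, -0.004], [0.134, 0.991, 0.0], [0.005, -0.0, -1.0]]
force: [-0.8, -0.2, -2.1]
opening: 0.339
```

Run:
```python
from h import *
s=read_state();x=s['tcp_rot'][:,0];print(s['time_s'],s['position'],np.degrees(np.arctan2(x[1],x[0])),s['force'],s['moment'])
im=capture("scene")[:,:,::-1]; cv2.imwrite("pics/s2.png",im)
```

```text
8.05 [0.43401153 0.08416978 0.16120579] 172.32708964690525 [-0.7557152  -0.17883219 -2.08100869] [-0.01528257  0.00180374  0.01322301]
```

Call:
{"method": "play_rows", "body": {
  "plan": [
    [[0,-0.03,-0.2,0,0,0,-1],[0,0,-0.2,0,0,0,-1],[0,0,-0.2,0,0,0,-1],[0,0,-0.15,0,0,0,-1],[0,0,-0.1,0,0,0,-1],[0,0,0,0,0,0,-1],[0,0,0,0,0,0,-1]]
  ]
}}

```text
time_s: 8.8
position: [0.4352, 0.0822, 0.1204]
tcp_rot: [[-0.991, 0.134, 0.0], [0.134, 0.991, 0.0], [-0.0, 0.0, -1.0]]
force: [0.2, 0.1, -2.2]
opening: 0.334
```

```bash
cat > st.py <<'E'
from h import *
s=read_state();x=s['tcp_rot'][:,0];print(s['time_s'],np.round(s['position'],4),np.degrees(np.arctan2(x[1],x[0])).round(2),np.round(s['force'],2),np.round(s['moment'],3),round(float(s['opening']),3))
E
python3 st.py
```

```text
8.8 [0.4352 0.0822 0.1204] 172.3 [ 0.15  0.1  -2.15] [-0.005  0.02   0.006] 0.334
```

Call:
{"method": "play_rows", "body": {
  "plan": [
    [[0,0,-0.08,0,0,0,-1],[0,0,-0.08,0,0,0,-1],[0,0,-0.06,0,0,0,-1],[0,0,0,0,0,0,-1],[0,0,0,0,0,0,-1]]
  ]
}}

```text
time_s: 9.3
position: [0.435, 0.0823, 0.1094]
tcp_rot: [[-0.991, 0.134, -0.0], [0.134, 0.991, 0.0], [0.0, -0.0, -1.0]]
force: [-0.2, -0.7, -2.6]
opening: 0.341
```

```bash
python3 st.py
```

```text
9.3 [0.435  0.0823 0.1094] 172.3 [-0.18 -0.71 -2.55] [-0.033 -0.008  0.004] 0.341
```

No contact yet. I'll continue slowly, 1 mm per row.

Call:
{"method": "play_rows", "body": {
  "plan": [
    [[0,0,-0.03,0,0,0,-1],[0,0,-0.03,0,0,0,-1],[0,0,-0.03,0,0,0,-1],[0,0,0,0,0,0,-1],[0,0,0,0,0,0,-1]]
  ]
}}

```text
time_s: 9.8
position: [0.435, 0.0823, 0.1049]
tcp_rot: [[-0.991, 0.134, -0.0], [0.134, 0.991, 0.0], [0.0, 0.0, -1.0]]
force: [0.1, -0.9, -2.9]
opening: 0.338
```

```bash
python3 st.py
```

```text
9.8 [0.435  0.0823 0.1049] 172.3 [ 0.11 -0.92 -2.9 ] [ 0.026 -0.004 -0.01 ] 0.338
```

Call:
{"method": "play_rows", "body": {
  "plan": [
    [[0,0,-0.02,0,0,0,-1],[0,0,-0.02,0,0,0,-1],[0,0,0,0,0,0,-1],[0,0,0,0,0,0,-1]]
  ]
}}

```text
time_s: 10.2
position: [0.435, 0.0823, 0.1029]
tcp_rot: [[-0.991, 0.134, -0.0], [0.134, 0.991, 0.0], [0.0, -0.0, -1.0]]
force: [0.4, -0.2, -2.2]
opening: 0.338
```

```bash
python3 st.py
```

```text
10.2 [0.435  0.0823 0.1029] 172.3 [ 0.43 -0.18 -2.22] [-0.008 -0.011 -0.066] 0.338
```

Call:
{"method": "play_rows", "body": {
  "plan": [
    [[0,0,-0.02,0,0,0,-1],[0,0,-0.02,0,0,0,-1],[0,0,0,0,0,0,-1],[0,0,0,0,0,0,-1]]
  ]
}}

```text
time_s: 10.6
position: [0.4356, 0.0822, 0.1014]
tcp_rot: [[-0.991, 0.134, 0.001], [0.134, 0.991, -0.0], [-0.001, 0.0, -1.0]]
force: [-0.4, -0.1, 4.1]
opening: 0.339
```

```bash
python3 st.py
```

```text
10.6 [0.4356 0.0822 0.1014] 172.3 [-0.39 -0.08  4.12] [-0.004  0.152 -0.017] 0.339
```

Call:
{"method": "play_rows", "body": {
  "plan": [
    [[0,0,-0.02,0,0,0,-1],[0,0,0,0,0,0,-1],[0,0,0,0,0,0,-1]]
  ]
}}

```text
time_s: 10.9
position: [0.4356, 0.0822, 0.1004]
tcp_rot: [[-0.991, 0.134, 0.001], [0.134, 0.991, -0.0], [-0.001, 0.0, -1.0]]
force: [0.2, -0.2, 5.0]
opening: 0.341
```

```bash
python3 st.py
```

```text
10.9 [0.4356 0.0822 0.1004] 172.3 [ 0.21 -0.25  5.  ] [ 0.005  0.135 -0.037] 0.341
```

Call:
{"method": "play_rows", "body": {
  "plan": [
    [[0,0,-0.02,0,0,0,-1],[0,0,-0.02,0,0,0,-1],[0,0,0,0,0,0,-1],[0,0,0,0,0,0,-1]]
  ]
}}

```text
time_s: 11.3
position: [0.4356, 0.0822, 0.0984]
tcp_rot: [[-0.991, 0.134, 0.001], [0.134, 0.991, -0.0], [-0.001, 0.0, -1.0]]
force: [0.1, -0.1, 4.8]
opening: 0.34
```

```bash
python3 st.py
```

```text
11.3 [0.4356 0.0822 0.0984] 172.3 [ 0.12 -0.12  4.78] [-0.032  0.1    0.027] 0.34
```

The force is a steady 7 N while moving, which is the drawbar button going down. I'll continue until it rises at the face.

Call:
{"method": "play_rows", "body": {
  "plan": [
    [[0,0,-0.02,0,0,0,-1],[0,0,0,0,0,0,-1],[0,0,0,0,0,0,-1]]
  ]
}}

```text
time_s: 11.6
position: [0.4356, 0.0822, 0.0974]
tcp_rot: [[-0.991, 0.134, 0.001], [0.134, 0.991, -0.0], [-0.001, 0.0, -1.0]]
force: [-0.2, -0.5, 5.3]
opening: 0.337
```

Call:
{"method": "play_rows", "body": {
  "plan": [
    [[0,0,-0.01,0,0,0,-1],[0,0,0,0,0,0,-1],[0,0,0,0,0,0,-1]]
  ]
}}

```text
time_s: 11.9
position: [0.4356, 0.0822, 0.0969]
tcp_rot: [[-0.991, 0.134, 0.001], [0.134, 0.991, -0.0], [-0.001, 0.0, -1.0]]
force: [-0.4, -0.3, 5.6]
opening: 0.34
```

Call:
{"method": "play_rows", "body": {
  "plan": [
    [[0,0,-0.01,0,0,0,-1],[0,0,0,0,0,0,-1],[0,0,0,0,0,0,-1]]
  ]
}}

```text
time_s: 12.2
position: [0.4356, 0.0822, 0.0969]
tcp_rot: [[-0.991, 0.134, 0.002], [0.134, 0.991, -0.0], [-0.002, 0.0, -1.0]]
force: [-0.7, -0.1, 9.4]
opening: 0.339
```

Call:
{"method": "play_rows", "body": {
  "plan": [
    [[0,0,-0.01,0,0,0,-1],[0,0,0,0,0,0,-1],[0,0,0,0,0,0,-1]]
  ]
}}

```text
time_s: 12.5
position: [0.4356, 0.0822, 0.0968]
tcp_rot: [[-0.991, 0.134, 0.002], [0.134, 0.991, -0.0], [-0.002, 0.0, -1.0]]
force: [-1.8, 0.1, 14.8]
opening: 0.337
```

The force rises steeply with no further motion at TCP z 0.0968, and home was expected at 0.097. I'll relieve slightly, open and lift.

Call:
{"method": "play_rows", "body": {
  "plan": [
    [[0,0,0.008,0,0,0,-1],[0,0,0,0,0,0,0],[0,0,0,0,0,0,0.2],[0,0,0,0,0,0,0.3],[0,0,0,0,0,0,0.4],[0,0,0,0,0,0,0.4],[0,0,0,0,0,0,0.4],[0,0,0,0,0,0,0.4]]
  ]
}}

```text
time_s: 13.3
position: [0.435, 0.0823, 0.0958]
tcp_rot: [[-0.991, 0.134, -0.0], [0.134, 0.991, 0.0], [0.0, -0.0, -1.0]]
force: [-0.4, 0.4, -0.5]
opening: 0.693
```

Call:
{"method": "play_rows", "body": {
  "plan": [
    [[0,0,0.1,0,0,0,0.4],[0,0,0.2,0,0,0,0.4],[0,0,0.4,0,0,0,0.4],[0,0,0.5,0,0,0,0.4],[0,0,0.5,0,0,0,0.4],[0,0,0.5,0,0,0,0.4],[0,0,0,0,0,0,0.4],[0,0,0,0,0,0,0.4]]
  ]
}}

```text
time_s: 14.1
position: [0.4352, 0.0823, 0.2066]
tcp_rot: [[-0.991, 0.134, 0.002], [0.134, 0.991, -0.0], [-0.002, 0.0, -1.0]]
force: [-0.5, 0.4, -0.5]
opening: 0.7
```

```bash
python3 look.py w4
python3 - <<'E'
from h import *
a=capture("scene")[:,:,::-1];w=cv2.imread("pics/w4.png")
A=cv2.resize(a[150:230,230:310],(400,400),interpolation=cv2.INTER_CUBIC)
B=cv2.resize(w[60:260,220:420],(400,400),interpolation=cv2.INTER_CUBIC)
cv2.imwrite("pics/c6.png",np.hstack([A,B]))
E
```

```text
14.1 [0.43518695 0.08228457 0.20663643] 172.30628914815645 [-0.47949341  0.42790589 -0.54183575] 0.6998375998926666
```

View pics/c6.png

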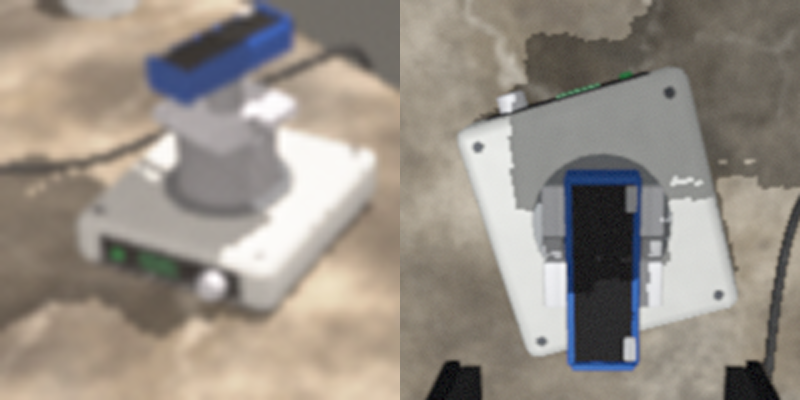

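The holder sits upright with its plate flush on the spindle face and the gripper is clear above it. Bystanders were never approached below 0.14 m. Handing in.

```bash
python3 -c "
from rig import *
print(hand_in())"
```

```text
the job is handed in; nothing more can be done
None
```

The holder is in the spindle, pressed home and released, and the job is handed in. No verdict was reported. The arm had used 14.1 s of the 67 s when I last checked.

- **What I did:** I lifted the holder from the grey stand. The dogs measured about -7.7° in world yaw, so I turned the holder to match before inserting it. The slots went over the dogs without any searching turn.
- **Seating:** The drawbar button gave way at about 7 N and travelled about 5 mm. The force then rose steeply to about 17 N with no further motion, with the tool at z = 0.0968 m. The expected home height was 0.097 m. No measured push passed about 17 N.
- **Last look:** The close-up shows the plate flush on the nose and the bar upright. The gripper is open and about 11 cm clear, and the wrist force is near zero.
- **Disagreements:** The camera estimates of the spindle axis differed by about 1–2 mm in y, and the bar's apparent size suggested a slightly lower top than its measured height. Neither affected the fit.
- **Not checked:** I did not measure the final plate height from the images, so seating rests on the force and tool height. I took no final picture of the bottle, counter or box, but nothing went near them.

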